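# Key a coupling half onto its fitting stand

## Robot

A 7-joint arm with a two-finger parallel gripper is mounted at the origin on the work surface. World frame = base frame: x ahead of the robot, y to its left, z up, the work surface at z = 0. Lengths are in m, angles in rad, forces in N, time in s.
With the tool pointing down it reaches from about 0.425 to 0.925 m from the base axis. Payload 6.8 kg.
Tool frame: the origin (TCP) lies between the finger pads; the fingertips stand 11 mm ahead of it and the grasp point (between the pads) lies 8 mm behind it; z points along the fingers, y is the line along which they close (so a half turn about z gives the same grasp; the last joint's range is limited). The gripper opens to 85 mm and grips with 20 to 120 N. Pads are 22 mm wide; open, the fingers measure 114 mm over their backs; the gripper's body (76 mm by 85 mm) begins 54 mm behind the grasp point. The pads swing forward as they close: fully open they stand 13 mm farther back than shut.
Start: joints at [-1.324, 0.477, 0.022, 1.555, -0.011, 1.109, -0.083], TCP at [0.234, 0.633, 0.242] pointing down, gripper open.
Joint ranges: [-2.96, 2.96], [-0.34, 2.1], [-1.41, 1.46], [0.24, 2.44], [-1.37, 4.51], [0.17, 1.92], [-2.96, 2.96]. Speed limits (rad/s): [2.39, 2.39, 3.14, 3.14, 3.14, 3.14, 3.14].

## Interface

Orientations are given as a rotation vector (axis times angle).
In Python, from bench import r gives the robot as it stands.
- The arm moves only by the tool send_rows, never from a script. Its argument "deltas" is a list of rows, each an object of numbers: "dx", "dy", "dz": the shift along the world's x, y, z in mm; "rx", "ry", "rz": the turn, a rotation vector about the world's x, y, z in degrees. A call has 1 to 5 rows; each row is the pose to reach, as a shift and turn from the pose commanded when the call began; what a row does not reach only later rows make up. A row lasts 1/12 s, in which the tool goes at most 41.7 mm and 7.16 degrees, less where a joint would pass 70% of its speed; a pose out of reach is approached as far as the arm can. A call with a gripper value outside its range is refused whole. "jaw" is the finger opening in mm, from 0 to 85.4, set as the call begins (left out, the last holds). The fingers move at their own pace and stop on an object; "newtons" is the grip in N (left out, the last holds). Time passes only in rows, so rows that repeat a pose let the fingers close. It gives the time, the measured TCP pose, the force, the opening and the grip force at its end, in the units of the state.
- r.get_obs(): the state, without advancing time (a new reading comes with each control period).
- r.grab_frame(name): name is "scene" or "top" or "wrist"; returns a dict with "frame" (420x560x3 uint8, blue, green, red), "z_map" (420x560 float32, m along the optical axis (not along the pixel's ray), 0 where there is no reading), "vertical_fov" (degrees; the focal length in pixels is half the picture's height over the tangent of half this angle, whatever the lens; pixels are square), "cx", "cy" (the principal point, pixels), "xyz" and "orientation" of the camera in the world. Camera axes: x right, y down, z forward; pixel columns grow to the right and rows downward; lengths in m; the calibration is good to about 2 mm. The wrist camera is an equidistant fisheye: a pixel r from the principal point sees the ray r / f radians off the axis. A picture is of the moment at which its call begins.
- r.hand_in(): hands the job in; it is judged then, once.
The state is a dict: "clock": time; "joints": joint angles; "qvel": joint speeds; "tau": joint torques, N m; "tcp_pos": TCP position; "orientation": TCP orientation; "contact_force": force on the tool from outside, world axes, zero at the start; "moment": the same for the moment, N m; "grip_width": finger opening in m; "gripper_force": force on a finger pad.
Only numpy, scipy, OpenCV 4.12 (cv2) and the standard library are available. Lean on these libraries where they do the work, as an engineer would, in place of code of your own. Each camera call takes 0.05 s, during which the arm holds its last target. There are 200 camera calls.

## Task

On the fitting stand, turn the loose aluminium coupling disc by pushing one of its raised lugs round with a fingertip until the notch in its rim stands over the stand's yellow key, then press the disc down until it is fully home on the key, and move clear. Only push and press it: do not lift the disc or force it down on the key while the notch is elsewhere, and leave the other parts on the counter where they lie.

Things in the scene. Friction and masses are not known exactly. Their poses are not given: they have to be found in the camera images.
- stand: Fitting stand, fixed: dark round foot 156 mm across, 12 mm high, blue pedestal 90 mm across, 59 mm high. Origin: centre of the foot's underside, on the disc's vertical turning axis; z up; x points to the yellow key. It does not move in a run.
- key_top (a point): Point on the ridge of the stand's yellow key, 52 mm from the axis, 72 mm above the counter. The key is a radial fin 10 mm wide with a rounded top, from 46 to 75 mm from the axis; its outer 15 mm shows beyond the disc's rim whatever way the disc is turned.
- coupling: Aluminium disc 120 mm across, 14 mm thick, about 0.45 kg, turning either way without limit about the stand's axis. Origin: centre of its underside (74 mm above the counter at first, 60 mm when home); z up; x points to the notch. About 1.5 N at a lug turns it; it stays where left. Pressed with the notch off the key it goes down 2 to 5 mm and stops on the key.
- hub (a point): Middle of the top of the dark round hub in the centre of the disc's upper face; the hub is 36 mm across and 10 mm proud of the face. Top 98 mm above the counter at first, 84 mm when home. A good place to press.
- lug (a point): Middle of the top of the lug that stands 60 degrees anticlockwise (from above) from the notch. Three equal dark lugs rise from the disc's face, at 60, 180 and 300 degrees from the notch; each is 22 mm tall (top 110 mm above the counter at first), 14 mm wide along the turn, and reaches from 31 to 55 mm from the axis.
- notch (a point): Middle of the notch at the level of the disc's upper face, 52 mm from the axis. The notch is 17 mm wide, open to the rim, and reaches in to 41 mm from the axis; a red stripe on the face points at it. At first it is 0.6 rad to half a turn away from the key, on either side. Within about 3 mm of the key sideways, the key enters freely.
- sleeve (a joint): How far the disc is pressed down, in m: 0 at the start, 0.014 fully home on its stop, negative if pulled up. It slides stiffly (about 7 to 9 N to press it down), does not sink by itself and stays where it is left.
- spider: Orange star-shaped coupling insert, about 62 mm across and 14 mm high, lying loose near the stand; leave it. Origin: centre of its underside.
- nut: Steel hexagon nut, 42 mm across corners, 19 mm high, lying loose near the stand; leave it. Origin: centre of its underside.
- tee: Brass tee fitting, 54 mm long, 30 mm high, lying loose near the stand; leave it. Origin: under its middle.
- bearing: Steel bearing ring, 52 mm across, 15 mm high, lying loose near the stand; leave it. Origin: centre of its underside.
- wrench: Wrench 190 mm long lying at the left of the counter; leave it. Origin: under its middle, x along it.
- carton: Cardboard carton 100 x 70 x 55 mm at the right of the counter; leave it. Origin: centre of its underside.
- oil: Small white bottle with red cap, 40 mm across, 100 mm high, at the right of the counter; leave it. Origin: centre of its underside.
There are look-alikes about, which are no part of the job. Leave any pink or turquoise look-alike of the stand alone.

How it is judged:
On the way:
1. the notch has been turned over the key (within 6 mm) while the disc is still up (less than 7 mm down) (horizontal distance between notch and key_top below 0.006 m and value of joint sleeve below 0.007 m).
At the end, for the whole second after the job is handed in: The disc is pressed at least 12 of its 14 mm down and stays there, with the notch on the key (middle of notch within 6 mm of the key, seen from above) (value of joint sleeve above 0.012 m and horizontal distance between notch and key_top below 0.006 m); the robot touches nothing.
It fails at once if the disc is forced down on the key (over 30 N) while the notch is more than 10 mm from it (contact force between coupling and stand above 30 N and horizontal distance between notch and key_top above 0.01 m).
It fails at once if the disc is lifted (more than 4 mm above its starting height) (value of joint sleeve below -0.004 m).
It fails at once if one of the other parts is moved or lifted by more than 30 mm (distance of any of spider, nut, tee, bearing, wrench, carton, oil from where it was at the start of the episode above 0.03 m).
It also fails if it takes over 48 s, if anything falls off the work surface, if the arm or the gripper's body presses on something with over 40 N, if the wrist force passes 120 N, or if a joint passes its speed limit or range.

## Working session

There is one attempt and no reset: what is moved stays moved. The work goes in short steps, Python scripts to look and compute and a tool call to move; the robot and the scene stay as the last step left them, time stands still between calls to the robot, and variables do not carry over. Pictures are saved under pics/ and viewed, at most 10 in all, crops included, and the job is handed in when it is done.

Besides the shell and the picture viewer there is one more tool, called after "Call:" in YAML: its name, and indented under it one key for each argument. send_rows: Moves the arm, as the interface text tells. Its arguments: {"type":"object","properties":{"deltas":{"type":"array","items":{"type":"object","properties":{"dx":{"type":"number"},"dy":{"type":"number"},"dz":{"type":"number"},"rx":{"type":"number"},"ry":{"type":"number"},"rz":{"type":"number"}}}},"jaw":{"type":"number"},"newtons":{"type":"number"}},"required":["deltas"]}

```bash
mkdir -p pics
cat > h.py <<'E'
import numpy as np, cv2
from scipy.spatial.transform import Rotation as R
from bench import r
def grab(n):
    d=r.grab_frame(n); np.save(f'/tmp/{n}.npy',d,allow_pickle=True); return d
def load(n): return np.load(f'/tmp/{n}.npy',allow_pickle=True).item()
def ray(d,u,v,n):
    h=d['frame'].shape[0]; f=h/2/np.tan(np.radians(d['vertical_fov'])/2)
    x=np.array([u-d['cx'],v-d['cy']])/f
    if n=='wrist':
        t=np.linalg.norm(x); c=np.array([*(x/t*np.sin(t)),np.cos(t)])
    else: c=np.array([*x,1.])
    return c
def rot(d):
    o=np.array(d['orientation']); return R.from_rotvec(o) if o.size==3 else (R.from_matrix(o) if o.size==9 else R.from_quat(o))
def atz(d,u,v,z,n):
    w=rot(d).apply(ray(d,u,v,n)); p=np.array(d['xyz']); return p+w*(z-p[2])/w[2]
def dep(d,u,v,n):
    c=ray(d,u,v,n); return np.array(d['xyz'])+rot(d).apply(c/c[2]*d['z_map'][int(v),int(u)])
E
python3 - <<'E'
from h import *
for n in ('top','scene'):
    d=grab(n); print(n,d['vertical_fov'],d['cx'],d['cy'],d['xyz'],d['orientation']); 
    cv2.imwrite(f'pics/{n}1.png',d['frame'])
print(r.get_obs())
E
```

```text
top 48.59411457275816 276.20909558227584 211.28159345964963 [0.20864357 0.00663845 1.21924124] [-2.10040676  2.10937635 -0.22568744]
scene 43.173127641209945 274.62705643816605 211.3187494626887 [ 1.51287154 -0.48687104  0.86297839] [-1.87117106 -1.20025931  0.64431448]
{'clock': 0.1, 'joints': array([-1.32410672,  0.47772662,  0.02236344,  1.55633403, -0.01148999,
        1.10930211, -0.08308431]), 'qvel': array([ 0.0002451 , -0.00101414,  0.00082789, -0.00236427, -0.00048207,
       -0.00253976, -0.00029823]), 'tau': array([ 4.51961954e-03, -5.97768152e+01,  1.61371529e+00, -2.81957120e+01,
        1.28348460e-02,  5.11742604e-03,  1.97153338e-05]), 'tcp_pos': array([0.23433713, 0.63247612, 0.241425  ]), 'orientation': array([-5.54322819e-01, -3.09214537e+00,  2.56732094e-03]), 'contact_force': array([ 0.0979813 , -0.34250972, -0.06860058]), 'moment': array([-0.03905857, -0.01963351, -0.08944885]), 'gripper_force': 0.0, 'grip_width': 0.08523952265354139}
```

View pics/top1.png

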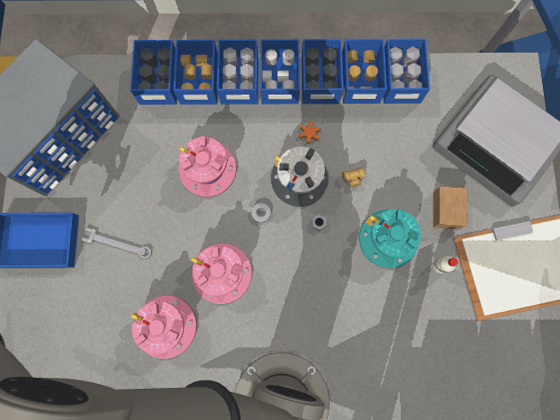

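View pics/scene1.png

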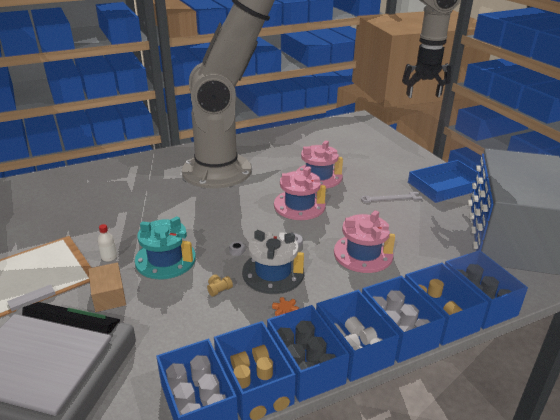

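The top view shows the real stand (dark foot, grey disc) at about (300,172) with the key near (278,160). The loose parts around it are the spider (309,131), tee (354,177), nut (319,222) and bearing (261,211).

Run:
```python
from h import *
d=load('top'); c=d['frame'][125:225,240:373]; cv2.imwrite('pics/crop1.png',cv2.resize(c,None,fx=6,fy=6,interpolation=cv2.INTER_CUBIC))
print(atz(d,301,169,.098,'top'))
```

```text
[ 0.56509239 -0.05239736  0.098     ]
```

View pics/crop1.png

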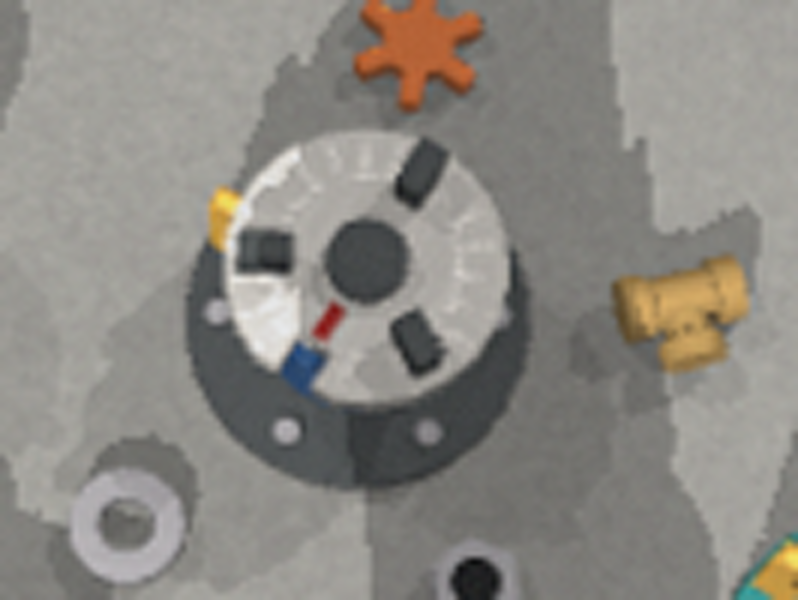

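The crop puts the hub at (367,260), the notch at (303,368) with the red stripe at (328,322), and the key tip at (224,218). The lug tops are at (422,172), (265,250) and (417,342).

Run:
```python
from h import *
d=load('top')
def P(u,v,z): return atz(d,240+(u+.5)/6-.5,125+(v+.5)/6-.5,z,'top')
h=P(367,260,.098); print('hub',h)
for n,u,v,z in [('notch',303,368,.088),('stripe',328,322,.088),('keytip',224,216,.072),('l1',422,172,.11),('l2',265,250,.11),('l3',417,342,.11)]:
    p=P(u,v,z)-h; print(n,p[:2]*1e3,np.hypot(*p[:2])*1e3,np.degrees(np.arctan2(p[1],p[0])))
dd=d['z_map']; print(dep(d,301,168,'top'))
o=r.get_obs(); print(R.from_rotvec(o['orientation']).as_matrix())
```

```text
hub [ 0.56794839 -0.05181116  0.098     ]
notch [-44.09528838  27.07875128] 51.74604553364921 148.44607023967515
stripe [-24.04349927  16.33350824] 29.066705153701914 145.81049439112198
keytip [28.49412739 60.01170264] 66.43282132410329 64.60118741025852
l1 [ 34.53492942 -22.96646354] 41.47432696527341 -33.62475219565642
l2 [ 0.72174617 42.96999222] 42.976053206925386 89.03772100017444
l3 [-39.33684473 -19.4683904 ] 43.89083706035225 -153.66850661332086
[ 0.56807606 -0.05249528  0.09690567]
[[-9.37727237e-01  3.47372186e-01 -4.38969176e-04]
 [ 3.47372436e-01  9.37725913e-01 -1.58184924e-03]
 [-1.37857656e-04 -1.63582891e-03 -9.99998653e-01]]
```

Call:
send_rows:
  deltas:
    - {"dx": 78,"dy": -184,"rz": -21}
    - {"dx": 78,"dy": -184,"rz": -21}
    - {"dx": 78,"dy": -184,"rz": -21}
    - {"dx": 78,"dy": -184,"rz": -21}
    - {"dx": 78,"dy": -184,"rz": -21}
  jaw: 0

```text
$.deltas[0]: bad value
```

Call:
send_rows:
  deltas:
    - {"dx": 78,"dy": -184,"rz": -22}
    - {"dx": 78,"dy": -184,"rz": -22}
    - {"dx": 78,"dy": -184,"rz": -22}
    - {"dx": 78,"dy": -184,"rz": -22}
    - {"dx": 78,"dy": -184,"rz": -22}

```text
$.deltas[0]: bad value
```

Call:
send_rows:
  deltas:
    - {"dx": 78,"dy": -184}
    - {"dx": 78,"dy": -184}
    - {"dx": 78,"dy": -184}
    - {"dx": 78,"dy": -184}
    - {"dx": 78,"dy": -184}

```text
$.deltas[0]: bad value
```

Call:
send_rows:
  deltas:
    - {"dx": 75,"dy": -178}
    - {"dx": 75,"dy": -178}
    - {"dx": 75,"dy": -178}
    - {"dx": 75,"dy": -178}
    - {"dx": 75,"dy": -178}

```text
$.deltas[0]: bad value
```

Run:
```python
from h import *
d=grab('wrist'); print(d['vertical_fov'],d['cx'],d['cy'],d['xyz'],d['orientation']); cv2.imwrite('pics/w1.png',d['frame'])
o=r.get_obs(); print(o['clock'],o['tcp_pos'],o['joints']); M=R.from_rotvec(o['orientation']).as_matrix(); print(np.degrees(np.arctan2(M[1,1],M[0,1])))
```

```text
65.70646984690485 276.5559332210748 210.09438602479423 [0.17152765 0.65493088 0.3730336 ] [2.3926405  1.66707966 0.21928537]
0.15 [0.23436733 0.63254354 0.24155123] [-1.32408489  0.47761729  0.02236463  1.55620878 -0.01150203  1.10929166
 -0.08310352]
69.67065830182692
```

View pics/w1.png

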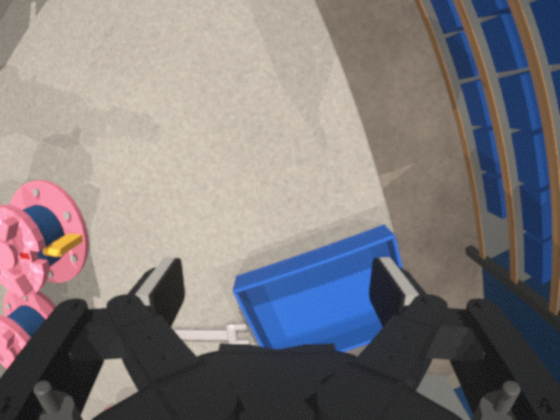

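The arm did not move: the wrist view still shows the blue tray below and a pink look-alike at the left. The rows probably need all six keys.

Call:
send_rows:
  deltas:
    - {"dx": 16,"dy": -37,"dz": 0,"rx": 0,"ry": 0,"rz": -4}
    - {"dx": 32,"dy": -74,"dz": 0,"rx": 0,"ry": 0,"rz": -8}
    - {"dx": 47,"dy": -111,"dz": 0,"rx": 0,"ry": 0,"rz": -13}
    - {"dx": 62,"dy": -148,"dz": 0,"rx": 0,"ry": 0,"rz": -17}
    - {"dx": 78,"dy": -184,"dz": 0,"rx": 0,"ry": 0,"rz": -21}
  jaw: 0

```text
clock: 0.57
tcp_pos: [0.3127, 0.4468, 0.242]
orientation: [-1.114, -2.937, 0.001]
contact_force: [1.0, -0.8, -0.4]
grip_width: 0.0258
gripper_force: 0.0
```

Call:
send_rows:
  deltas:
    - {"dx": 16,"dy": -37,"dz": 0,"rx": 0,"ry": 0,"rz": -4}
    - {"dx": 32,"dy": -74,"dz": 0,"rx": 0,"ry": 0,"rz": -8}
    - {"dx": 47,"dy": -111,"dz": 0,"rx": 0,"ry": 0,"rz": -13}
    - {"dx": 62,"dy": -148,"dz": 0,"rx": 0,"ry": 0,"rz": -17}
    - {"dx": 78,"dy": -184,"dz": 0,"rx": 0,"ry": 0,"rz": -22}

```text
clock: 0.98
tcp_pos: [0.3906, 0.2628, 0.2423]
orientation: [-1.654, -2.671, 0.0]
contact_force: [0.7, -0.1, 0.4]
grip_width: 0.0001
gripper_force: 0.0
```

Call:
send_rows:
  deltas:
    - {"dx": 16,"dy": -37,"dz": 0,"rx": 0,"ry": 0,"rz": 0}
    - {"dx": 32,"dy": -74,"dz": 0,"rx": 0,"ry": 0,"rz": 0}
    - {"dx": 47,"dy": -111,"dz": 0,"rx": 0,"ry": 0,"rz": 0}
    - {"dx": 62,"dy": -148,"dz": 0,"rx": 0,"ry": 0,"rz": 0}
    - {"dx": 78,"dy": -184,"dz": 0,"rx": 0,"ry": 0,"rz": 0}

```text
clock: 1.4
tcp_pos: [0.4685, 0.0789, 0.2424]
orientation: [-1.649, -2.674, -0.001]
contact_force: [0.3, 1.5, 0.4]
grip_width: 0.0004
gripper_force: 0.0
```

Call:
send_rows:
  deltas:
    - {"dx": 16,"dy": -37,"dz": 0,"rx": 0,"ry": 0,"rz": 0}
    - {"dx": 32,"dy": -74,"dz": 0,"rx": 0,"ry": 0,"rz": 0}
    - {"dx": 47,"dy": -111,"dz": 0,"rx": 0,"ry": 0,"rz": 0}
    - {"dx": 62,"dy": -148,"dz": 0,"rx": 0,"ry": 0,"rz": 0}
    - {"dx": 75,"dy": -178,"dz": 0,"rx": 0,"ry": 0,"rz": 0}

```text
clock: 1.82
tcp_pos: [0.5438, -0.1001, 0.2424]
orientation: [1.651, 2.672, -0.001]
contact_force: [-0.6, 0.6, 0.6]
grip_width: -0.0001
gripper_force: 0.0
```

Run:
```python
from h import *
d=grab('wrist'); print(d['vertical_fov'],d['cx'],d['cy'],d['xyz'],d['orientation']); cv2.imwrite('pics/w2.png',cv2.resize(d['frame'],(800,600),interpolation=cv2.INTER_CUBIC))
o=r.get_obs(); print(o['clock'],o['tcp_pos'],o['joints']); M=R.from_rotvec(o['orientation']).as_matrix(); print(np.degrees(np.arctan2(M[1,1],M[0,1])))
```

```text
65.70646984690485 276.5559332210748 210.09438602479423 [ 0.51335998 -0.04163262  0.37394297] [2.80494307 0.66395538 0.08718026]
1.8667 [ 0.54533871 -0.10655148  0.2429614 ] [-0.38510053  0.30690107  0.57381228  1.87609315 -0.18963796  1.00980915
  0.72585277]
26.21730581156581
```

View pics/w2.png

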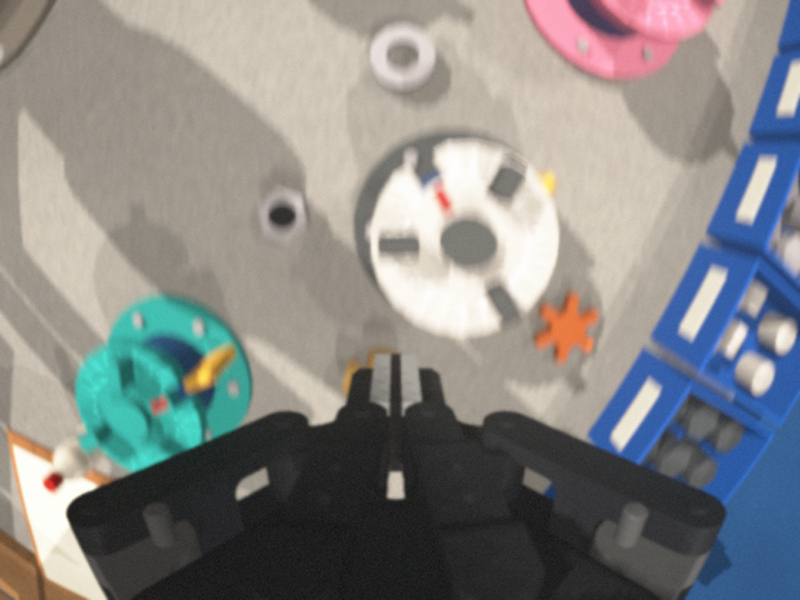

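The wrist view shows the hub at (468,242), the lugs at (399,244), (500,303) and (507,181), the key tip at (547,183) and the notch at about (430,178).

Run:
```python
from h import *
d=load('wrist')
def P(u,v,z): return atz(d,(u+.5)*.7-.5,(v+.5)*.7-.5,z,'wrist')
h=P(468,242,.098); print('hub',h)
for n,u,v,z in [('notch',430,178,.088),('stripe',443,197,.088),('keytip',547,183,.072),('l1',500,303,.11),('l2',507,181,.11),('l3',399,244,.11)]:
    p=P(u,v,z)-h; print(n,p[:2]*1e3,np.hypot(*p[:2])*1e3,np.degrees(np.arctan2(p[1],p[0])))
o=r.get_obs();print(o['tcp_pos'])
```

```text
hub [ 0.56952572 -0.05638294  0.098     ]
notch [-37.35952665  23.88248205] 44.340807167383 147.41081190210767
stripe [-24.91897427  17.12484458] 30.23599809113652 145.50232994080028
keytip [34.30092495 59.12005276] 68.35008478973268 59.878076983281105
l1 [ 32.56674765 -22.64528634] 39.6661322285234 -34.81281838795506
l2 [ 1.13737296 42.63309905] 42.64826786542998 88.47181607710401
l3 [-37.38248885 -18.48874725] 41.70472692012762 -153.68377878600666
[ 0.54533871 -0.10655148  0.2429614 ]
```

Call:
send_rows:
  deltas:
    - {"dx": 0,"dy": -2,"dz": -35,"rx": 0,"ry": 0,"rz": 0}
    - {"dx": 0,"dy": -2,"dz": -70,"rx": 0,"ry": 0,"rz": 0}
    - {"dx": 0,"dy": -2,"dz": -100,"rx": 0,"ry": 0,"rz": 0}
    - {"dx": 0,"dy": -2,"dz": -122,"rx": 0,"ry": 0,"rz": 0}
    - {"dx": 0,"dy": -2,"dz": -134,"rx": 0,"ry": 0,"rz": 0}

```text
clock: 2.28
tcp_pos: [0.5415, -0.0984, 0.1054]
orientation: [-1.647, -2.671, 0.003]
contact_force: [0.3, -0.4, -0.1]
grip_width: 0.0003
gripper_force: 0.0
```

Run:
```python
from h import *
d=grab('wrist');o=r.get_obs(); print(o['clock'],o['tcp_pos'],o['contact_force'])
h=np.array([568.5,-53.]); th0=206.5
def path(th,s,rad=43):
    a=np.radians(th); return h+rad*np.array([np.cos(a),np.sin(a)])+s*np.array([-np.sin(a),np.cos(a)])
prev=None
for th in np.arange(206.5,118,-5.5):
    p=path(th,18); print(round(th-206.5,1),np.round(p,1))
```

```text
2.3333 [ 0.54113826 -0.09830022  0.10458662] [-0.52954766  0.55834296 -1.45103377]
0.0 [538.  -88.3]
-5.5 [534.8 -85.2]
-11.0 [531.9 -81.8]
-16.5 [529.3 -78.2]
-22.0 [527.  -74.3]
-27.5 [525.2 -70.2]
-33.0 [523.7 -66. ]
-38.5 [522.7 -61.7]
-44.0 [522.1 -57.2]
-49.5 [521.9 -52.8]
-55.0 [522.1 -48.3]
-60.5 [522.8 -43.9]
-66.0 [523.9 -39.5]
-71.5 [525.4 -35.3]
-77.0 [527.3 -31.3]
-82.5 [529.5 -27.4]
-88.0 [532.2 -23.8]
```

Call:
send_rows:
  deltas:
    - {"dx": -3,"dy": 6,"dz": 1,"rx": 0,"ry": 0,"rz": 0}
    - {"dx": -5.4,"dy": 11.2,"dz": 1,"rx": 0,"ry": 0,"rz": 0}
    - {"dx": -8.6,"dy": 14.3,"dz": 1,"rx": 0,"ry": 0,"rz": -5.5}
    - {"dx": -11.5,"dy": 17.7,"dz": 1,"rx": 0,"ry": 0,"rz": -11}
    - {"dx": -14,"dy": 21.3,"dz": 1,"rx": 0,"ry": 0,"rz": -16.5}

```text
clock: 2.75
tcp_pos: [0.5304, -0.0775, 0.1113]
orientation: [2.02, 2.403, 0.004]
contact_force: [1.0, -1.9, -1.5]
grip_width: -0.0001
gripper_force: 0.9
```

Call:
send_rows:
  deltas:
    - {"dx": -2.3,"dy": 3.9,"dz": 0,"rx": 0,"ry": 0,"rz": -5.5}
    - {"dx": -4.1,"dy": 8,"dz": 0,"rx": 0,"ry": 0,"rz": -11}
    - {"dx": -5.6,"dy": 12.2,"dz": 0,"rx": 0,"ry": 0,"rz": -16.5}
    - {"dx": -6.6,"dy": 16.5,"dz": 0,"rx": 0,"ry": 0,"rz": -22}
    - {"dx": -7.2,"dy": 21,"dz": 0,"rx": 0,"ry": 0,"rz": -27.5}

```text
clock: 3.17
tcp_pos: [0.5231, -0.0562, 0.1112]
orientation: [2.534, 1.855, 0.005]
contact_force: [0.0, -1.7, -0.7]
grip_width: -0.0002
gripper_force: 0.9
```

Run:
```python
from h import *
d=grab('wrist'); t=grab('top'); a=cv2.resize(d['frame'][60:300,190:470],(400,343)); a=d['frame']
c=cv2.resize(t['frame'][135:211,265:341],(420,420),interpolation=cv2.INTER_CUBIC)
cv2.imwrite('pics/m1.png',np.hstack([a[:, :380],c]))
o=r.get_obs(); print(o['clock'],o['tcp_pos'],o['contact_force'])
```

```text
3.2667 [ 0.5231562  -0.055274    0.11078384] [ 0.24305327  0.28839384 -0.2832146 ]
```

View pics/m1.png

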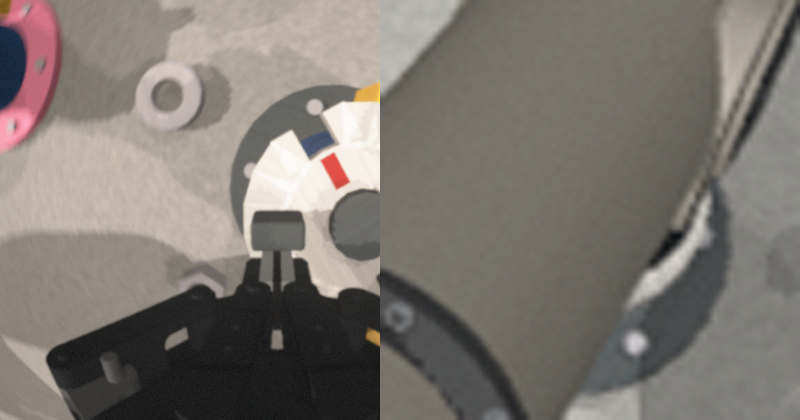

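The wrist view shows the fingertips flat behind the lug at (278,225), the notch at (318,143), the stripe at (335,171) and the key at about (368,93). The push is working; I'll continue.

Call:
send_rows:
  deltas:
    - {"dx": -0.2,"dy": 4.4,"dz": -1,"rx": 0,"ry": 0,"rz": -5.5}
    - {"dx": 0,"dy": 8.9,"dz": -2,"rx": 0,"ry": 0,"rz": -11}
    - {"dx": 0.7,"dy": 13.3,"dz": -2,"rx": 0,"ry": 0,"rz": -16.5}
    - {"dx": 1.8,"dy": 17.7,"dz": -2,"rx": 0,"ry": 0,"rz": -22}
    - {"dx": 3.3,"dy": 21.9,"dz": -2,"rx": 0,"ry": 0,"rz": -27.5}

```text
clock: 3.68
tcp_pos: [0.5259, -0.0346, 0.1085]
orientation: [-2.901, -1.205, -0.003]
contact_force: [0.4, -0.7, -0.2]
grip_width: -0.0001
gripper_force: 0.8
```

Run:
```python
from h import *
d=grab('wrist'); a=d['frame'][50:290,220:540]
cv2.imwrite('pics/m2.png',cv2.resize(a,(800,600),interpolation=cv2.INTER_CUBIC))
o=r.get_obs(); print(o['clock'],o['tcp_pos'],o['contact_force'])
```

```text
3.7333 [ 0.5264175  -0.03331811  0.10819373] [-0.61121492 -0.52189804  1.02795039]
```

View pics/m2.png

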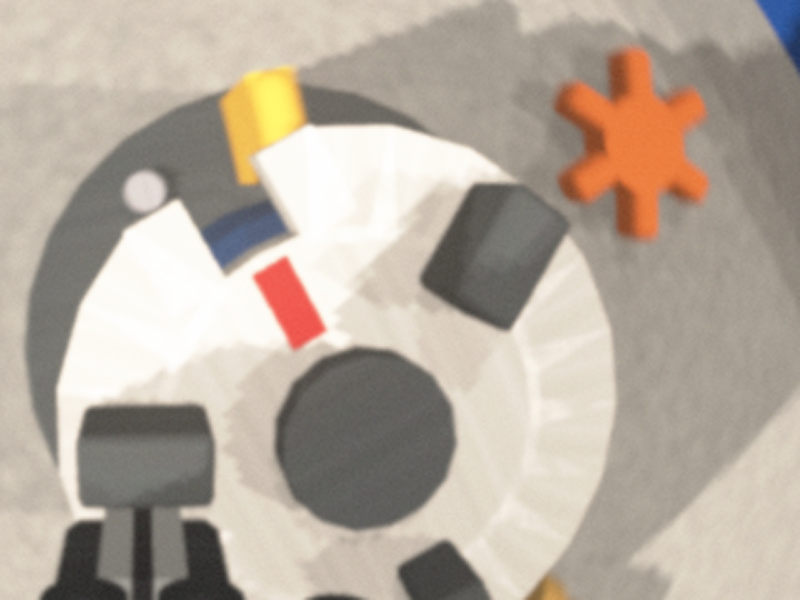

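The notch is nearly at the key. In the crop, the hub is at (366,440), the notch rim corners are at (180,201) and (252,156), and the inner corners are at (228,272) and (297,234). The key's rounded top runs from (278,70) to (286,130).

Run:
```python
from h import *
d=load('wrist')
def P(u,v,z): return atz(d,220+(u+.5)/2.5-.5,50+(v+.5)/2.5-.5,z,'wrist')
h=P(366,440,.098); print('hub',h)
for n,u,v,z in [('rimL',180,201,.088),('rimR',252,156,.088),('inL',228,272,.088),('inR',297,234,.088),('stripe',289,303,.088),('k1',278,70,.072),('k2',286,130,.072),('kTL',258,72,.07),('kTR',298,70,.07),('lugpushed',145,457,.11),('lug2',512,240,.11)]:
    p=P(u,v,z)-h; print(n,p[:2]*1e3,np.hypot(*p[:2])*1e3,np.degrees(np.arctan2(p[1],p[0])))
```

```text
hub [ 0.56908347 -0.0508722   0.098     ]
rimL [ 5.61395774 55.53780144] 55.82081968446665 84.22794572121659
rimR [21.20998966 52.26231991] 56.40224945653461 67.910859469198
inL [ 2.71720579 39.67925474] 39.772182033190525 86.08254359726402
inR [17.20667895 35.78009264] 39.70245369658481 64.3170566421074
stripe [ 7.04549819 27.22378146] 28.120692053055745 75.49023646042674
k1 [39.84471617 60.40565421] 72.36328121066951 56.59039815227645
k2 [32.16128227 50.25636273] 59.66615516720691 57.38301340861808
kTL [36.873733   62.92296423] 72.93128006889187 59.62910358669277
kTR [43.44221912 57.5354524 ] 72.09406830099033 52.945322760335756
lugpushed [-28.84569843  30.1419935 ] 41.72066742266076 133.74108849919517
lug2 [42.67958996 13.07721552] 44.638111123989766 17.035296567712724
```

Call:
send_rows:
  deltas:
    - {"dx": 1.2,"dy": 2.7,"dz": 0,"rx": 0,"ry": 0,"rz": -3.7}
    - {"dx": 2.6,"dy": 5.3,"dz": 0,"rx": 0,"ry": 0,"rz": -7.5}
    - {"dx": 4.1,"dy": 7.9,"dz": 0,"rx": 0,"ry": 0,"rz": -11}
    - {"dx": 6,"dy": 10.6,"dz": 0,"rx": 0,"ry": 0,"rz": -15}
    - {"dx": 6,"dy": 10.6,"dz": 0,"rx": 0,"ry": 0,"rz": -15}

```text
clock: 4.15
tcp_pos: [0.5321, -0.0234, 0.1079]
orientation: [-3.031, -0.822, -0.002]
contact_force: [0.9, -0.1, 0.3]
grip_width: 0.0
gripper_force: 0.0
```

Run:
```python
from h import *
d=grab('wrist'); a=d['frame'][50:290,220:540]
cv2.imwrite('pics/m3.png',cv2.resize(a,(800,600),interpolation=cv2.INTER_CUBIC))
o=r.get_obs(); print(o['clock'],o['tcp_pos'],o['contact_force'])
```

```text
4.2 [ 0.5320423  -0.02366374  0.10784873] [0.1897924  0.06215408 0.20712362]
```

View pics/m3.png

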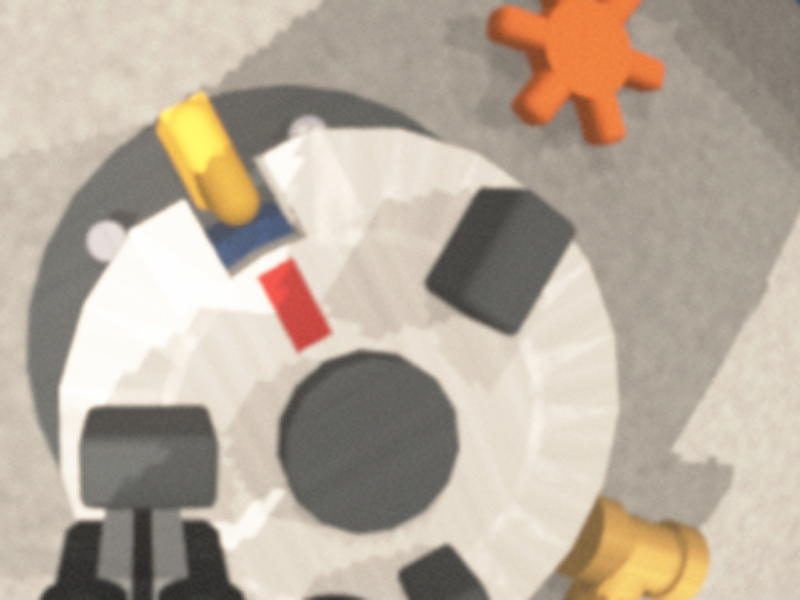

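The key now shows inside the notch: its ridge runs from (190,105) outside to about (240,205) inside. The notch corners are at (184,203), (258,158), (230,274) and (302,236), and the hub is at (368,442).

Run:
```python
from h import *
d=load('wrist')
def P(u,v,z): return atz(d,220+(u+.5)/2.5-.5,50+(v+.5)/2.5-.5,z,'wrist')
h=P(368,442,.098); print('hub',h)
for n,u,v,z in [('rimL',184,203,.088),('rimR',258,158,.088),('inL',230,274,.088),('inR',302,236,.088),('stripe',294,305,.088),('k1',192,105,.072),('k2',216,150,.072),('k3',240,205,.072),('lugpushed',147,457,.11)]:
    p=P(u,v,z)-h; print(n,p[:2]*1e3,np.hypot(*p[:2])*1e3,np.degrees(np.arctan2(p[1],p[0])))
```

```text
hub [ 0.56973816 -0.05066821  0.098     ]
rimL [19.65686664 51.79455033] 55.399168316062784 69.21743905474766
rimR [34.05738496 44.36832992] 55.93258594694892 52.48994865899949
inL [12.65993977 37.56187498] 39.63796825271679 71.37400845515153
inR [25.93913405 29.64092028] 39.3881051869267 48.81043067379803
stripe [13.97747576 23.95436351] 27.73411905864975 59.73625174872768
k1 [38.06114129 59.86183327] 70.93722266362683 57.551126084393914
k2 [32.56612863 50.93000041] 60.45177975742018 57.40396479010173
k3 [25.3803542  40.87508656] 48.11377225762169 58.16282933698782
lugpushed [-19.81338412  36.61893404] 41.63551993643572 118.41646333893277
```

Call:
send_rows:
  deltas:
    - {"dx": 1,"dy": 1.5,"dz": 0,"rx": 0,"ry": 0,"rz": -2}
    - {"dx": 1,"dy": 1.5,"dz": 0,"rx": 0,"ry": 0,"rz": -2}
    - {"dx": -8,"dy": -4,"dz": 0,"rx": 0,"ry": 0,"rz": -2}
    - {"dx": -10,"dy": -5,"dz": 20,"rx": 0,"ry": 0,"rz": -2}
    - {"dx": -10,"dy": -5,"dz": 40,"rx": 0,"ry": 0,"rz": -2}

```text
clock: 4.62
tcp_pos: [0.5192, -0.0304, 0.1471]
orientation: [-3.046, -0.767, 0.005]
contact_force: [0.3, -0.3, -0.5]
grip_width: -0.0003
gripper_force: 0.0
```

Run:
```python
from h import *
d=grab('wrist'); a=d['frame'][50:290,220:540]
cv2.imwrite('pics/m4.png',cv2.resize(a,(800,600),interpolation=cv2.INTER_CUBIC))
o=r.get_obs(); print(o['clock'],o['tcp_pos'],o['contact_force'])
```

```text
4.6667 [ 0.52211234 -0.0308515   0.15081233] [ 2.42931337 -0.95960842  1.91266352]
```

View pics/m4.png

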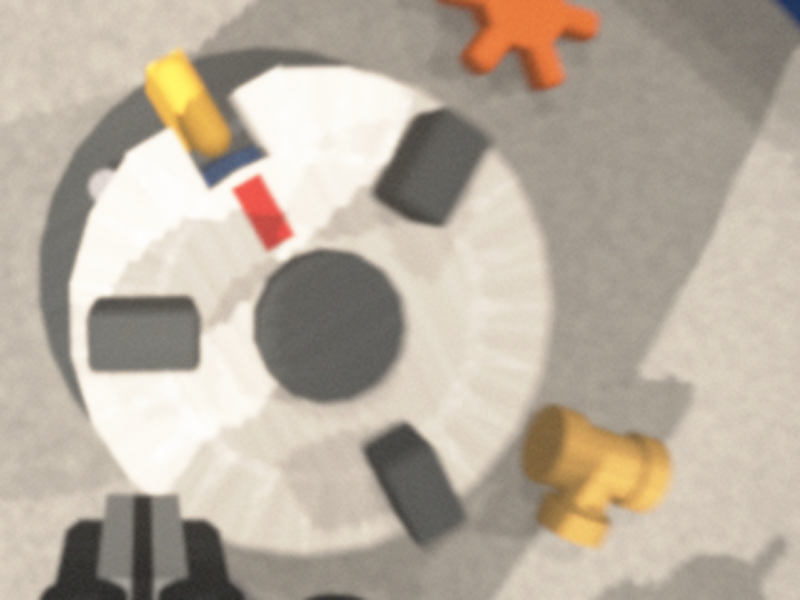

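The disc is free of the fingers. The notch's inner corners are at (210,188) and (268,155), the stripe is at (263,212), and the key ridge runs from (170,72) to (212,140). The hub is at (329,326).

Run:
```python
from h import *
d=load('wrist')
def P(u,v,z): return atz(d,220+(u+.5)/2.5-.5,50+(v+.5)/2.5-.5,z,'wrist')
h=P(329,326,.098); print('hub',h)
for n,u,v,z in [('rimR',230,97,.088),('in',239,172,.088),('stripe',263,212,.088),('k1',172,72,.072),('k2',193,105,.072),('k3',213,138,.072),('lug',143,337,.11),('lug2',437,168,.11),('lug3',418,490,.11)]:
    p=P(u,v,z)-h; print(n,p[:2]*1e3,np.hypot(*p[:2])*1e3,np.degrees(np.arctan2(p[1],p[0])))
print(r.get_obs()['tcp_pos'])
```

```text
hub [ 0.56925772 -0.05223158  0.098     ]
rimR [35.32924351 44.60879049] 56.9043024402018 51.6215011093318
in [20.81546536 34.29420729] 40.117031944356775 58.74361476943395
stripe [15.36760163 24.79624614] 29.172195710024212 58.21122118707503
k1 [36.18059919 59.69816277] 69.80620600205211 58.78167130059679
k2 [31.24258422 51.06896188] 59.86767020829332 58.54285353300778
k3 [26.2729529  42.66203683] 50.10306817803602 58.373611704392545
lug [-20.67347437  37.24465307] 42.59761407653218 119.03344053776244
lug2 [42.18825374 -0.16754191] 42.18858642249174 -0.22753712594373435
lug3 [-21.57957124 -35.62581818] 41.65185249260817 -121.204481581006
[ 0.52211234 -0.0308515   0.15081233]
```

The notch is aligned with the key to within about 0.5°. Next I move over the hub.

Call:
send_rows:
  deltas:
    - {"dx": 24,"dy": -11,"dz": 0,"rx": 0,"ry": 0,"rz": 0}
    - {"dx": 47.5,"dy": -21.5,"dz": 0,"rx": 0,"ry": 0,"rz": 0}
    - {"dx": 47.5,"dy": -21.5,"dz": -12,"rx": 0,"ry": 0,"rz": 0}
    - {"dx": 47.5,"dy": -21.5,"dz": -24,"rx": 0,"ry": 0,"rz": 0}
    - {"dx": 47.5,"dy": -21.5,"dz": -30,"rx": 0,"ry": 0,"rz": 0}

```text
clock: 5.08
tcp_pos: [0.5673, -0.0508, 0.1155]
orientation: [-3.046, -0.766, 0.004]
contact_force: [-0.2, 0.2, -0.5]
grip_width: 0.0002
gripper_force: 0.0
```

Call:
send_rows:
  deltas:
    - {"dx": 0,"dy": 0,"dz": -3,"rx": 0,"ry": 0,"rz": 0}
    - {"dx": 0,"dy": 0,"dz": -6,"rx": 0,"ry": 0,"rz": 0}
    - {"dx": 0,"dy": 0,"dz": -9,"rx": 0,"ry": 0,"rz": 0}
    - {"dx": 0,"dy": 0,"dz": -12,"rx": 0,"ry": 0,"rz": 0}
    - {"dx": 0,"dy": 0,"dz": -14,"rx": 0,"ry": 0,"rz": 0}

```text
clock: 5.5
tcp_pos: [0.5685, -0.0505, 0.1036]
orientation: [-3.046, -0.765, 0.001]
contact_force: [-3.1, 0.1, 7.3]
grip_width: -0.0002
gripper_force: 3.7
```

Contact is at about 7 N and the disc is sinking. I continue down.

Call:
send_rows:
  deltas:
    - {"dx": 0,"dy": 0,"dz": -2,"rx": 0,"ry": 0,"rz": 0}
    - {"dx": 0,"dy": 0,"dz": -4,"rx": 0,"ry": 0,"rz": 0}
    - {"dx": 0,"dy": 0,"dz": -6,"rx": 0,"ry": 0,"rz": 0}
    - {"dx": 0,"dy": 0,"dz": -8,"rx": 0,"ry": 0,"rz": 0}
    - {"dx": 0,"dy": 0,"dz": -9,"rx": 0,"ry": 0,"rz": 0}

```text
clock: 5.92
tcp_pos: [0.5685, -0.0506, 0.0949]
orientation: [-3.046, -0.765, 0.001]
contact_force: [-6.0, 1.4, 18.7]
grip_width: 0.0002
gripper_force: 9.3
```

Call:
send_rows:
  deltas:
    - {"dx": 0,"dy": 0,"dz": -2,"rx": 0,"ry": 0,"rz": 0}
    - {"dx": 0,"dy": 0,"dz": -3,"rx": 0,"ry": 0,"rz": 0}
    - {"dx": 0,"dy": 0,"dz": -3,"rx": 0,"ry": 0,"rz": 0}

```text
clock: 6.17
tcp_pos: [0.5687, -0.0507, 0.0946]
orientation: [-3.043, -0.763, -0.001]
contact_force: [-13.4, 4.6, 35.6]
grip_width: -0.0002
gripper_force: 18.2
```

The disc is on its stop: the force rises with no further travel. I move up and clear.

Call:
send_rows:
  deltas:
    - {"dx": 0,"dy": 0,"dz": 6,"rx": 0,"ry": 0,"rz": 0}
    - {"dx": 0,"dy": 0,"dz": 30,"rx": 0,"ry": 0,"rz": 0}
    - {"dx": -10,"dy": 0,"dz": 65,"rx": 0,"ry": 0,"rz": 0}
    - {"dx": -30,"dy": 0,"dz": 95,"rx": 0,"ry": 0,"rz": 0}
    - {"dx": -50,"dy": 0,"dz": 110,"rx": 0,"ry": 0,"rz": 0}

```text
clock: 6.58
tcp_pos: [0.5201, -0.0515, 0.2042]
orientation: [3.046, 0.764, 0.006]
contact_force: [-0.0, 0.5, 0.5]
grip_width: 0.0003
gripper_force: 0.0
```

Call:
send_rows:
  deltas:
    - {"dx": 0,"dy": 0,"dz": 0,"rx": 0,"ry": 0,"rz": 0}
    - {"dx": 0,"dy": 0,"dz": 0,"rx": 0,"ry": 0,"rz": 0}
    - {"dx": 0,"dy": 0,"dz": 0,"rx": 0,"ry": 0,"rz": 0}

```text
clock: 6.83
tcp_pos: [0.5194, -0.0499, 0.2011]
orientation: [-3.046, -0.766, -0.001]
contact_force: [0.0, -0.1, -0.1]
grip_width: -0.0002
gripper_force: 0.0
```

Run:
```python
from h import *
d=grab('wrist'); a=d['frame'][50:290,220:540]
cv2.imwrite('pics/m5.png',cv2.resize(a,(800,600),interpolation=cv2.INTER_CUBIC))
o=r.get_obs(); print(o['clock'],o['tcp_pos'],o['contact_force'])
```

```text
6.8833 [ 0.51938146 -0.05009318  0.20075041] [-0.04028937 -0.55815542  0.15433777]
```

View pics/m5.png

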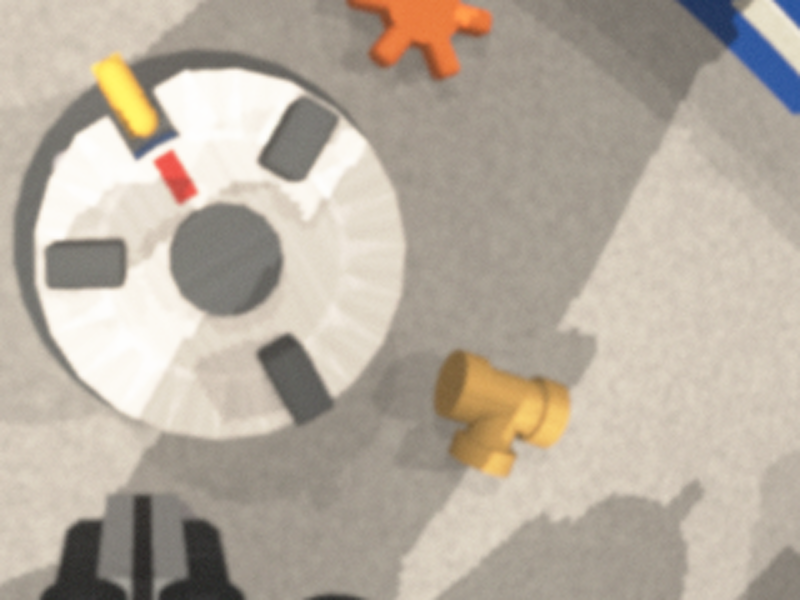

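The key at (128,98) fills the notch, in line with the stripe at (176,177) and the hub at (226,259). The disc is home and the tool is clear.

```bash
python3 -c "
from bench import r
print(r.hand_in())"
```

```text
the job is handed in; nothing more can be done
None
```

I turned the disc until its notch stood over the yellow key and pressed it down to its stop (14 mm of travel by the tool height). I then moved the arm clear and handed the job in at about 7 s; no verdict was shown.

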